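# Fetch the nozzle bottle from the revolving supply caddy

## Task

Turn the revolving caddy until the bottle with the pointed nozzle, still standing in its cup, is stopped in the middle of the gap in the tray's rail, on the robot's side. Then lift that bottle out and leave it standing upright in the middle of the round cork coaster.

Things in the scene. Friction and masses are not known exactly. Their poses are not given: they have to be found in the camera images.
- bottle: White squeeze bottle: round, 46 mm diameter, straight wall to 70 mm, then shoulder and slim pointed nozzle, 105 mm tall, about 100 g. Origin: centre of its underside; z up. Stands loosely in a wooden cup (inside 50 mm diameter, outside 58 mm, rim 28 mm high) on the caddy, 40 to 80 degrees left or right of the gap. Its lookalike on the other side has the same body but a broad flat cap.
- tray: Fixed round dark wood tray of the caddy, 384 mm across. Origin: centre of its underside, on the turning axis. Its rail, 36 mm high, has an 80 degree gap centred on the tray's own -x, roughly towards the robot. On it turns a pale wooden disc, top 22 mm above the work surface, with six cups 125 mm from the axis, 60 degrees apart. Cup contents stand up to 130 mm above the work surface.
- knob (a point): Middle of the wooden bar on the caddy's central post, 172 mm above the work surface on the turning axis; turning it turns the disc and cups. Bar 60 mm long (along this point's x), 16 mm thick (y), 36 mm high (154 to 190 mm above the work surface); post 24 mm thick. Light friction (under 0.3 N m), turns either way up to half a turn, stays where it is left.
- coaster: Round cork coaster, 100 mm diameter, 6 mm thick, fixed on the table to the robot's right of the caddy. Origin: centre of its underside. A square white tile of similar size lies nearby and is not the place.
There are look-alikes about, which are no part of the job. Leave any pink or purple look-alike of the bottle alone.

How it is judged (in metres and radians):
On the way:
1. the caddy is turned so that the nozzle bottle, standing in its cup, is stopped at the middle of the rail's gap (within 22 mm, about 10 degrees, to either side) (x of bottle in the frame of tray between -0.155 and -0.095 m and y of bottle in the frame of tray between -0.022 and 0.022 m and z of bottle in the frame of tray below 0.028 m and angle between bottle's own z axis and vertical below 0.3 rad and linear speed of bottle below 0.01 m/s and angle between the x axis of knob and the x axis of tray, either way round above 0.6 rad), for 0.2 s.
At the end, for the whole second after the job is handed in: The nozzle bottle stands upright (within 8 degrees) and still on the cork coaster, its centre within 20 mm of the coaster's centre (horizontal distance between bottle and coaster below 0.02 m and z of bottle in the frame of coaster between 0.003 and 0.01 m and angle between bottle's own z axis and vertical below 0.15 rad and linear speed of bottle below 0.02 m/s); the robot touches nothing.
It fails at once if the nozzle bottle is tipped over (more than 45 degrees) (angle between bottle's own z axis and vertical above 0.785 rad).
It also fails if it takes over 58 s, if anything falls off the work surface, if the arm or the gripper's body presses on something with over 40 N, if the wrist force passes 120 N, or if a joint passes its speed limit or range.

## Robot

A 6-joint arm with a two-finger parallel gripper is mounted at the origin on the work surface. World frame = base frame: x ahead of the robot, y to its left, z up, the work surface at z = 0. Lengths are in mm, angles in degrees, forces in N, time in s.
With the tool pointing down it reaches from about 350 to 850 mm from the base axis. Payload 8.1 kg.
Tool frame: the origin (TCP) lies on the centre line of the jaws, within the pads' length; the fingertips stand 19 mm ahead of it and the grasp point (between the pads) is the TCP; z points along the fingers, y is the line along which they close (so a half turn about z gives the same grasp; the last joint's range is limited). The gripper opens to 85 mm and grips with 20 to 120 N. Pads are 22 mm wide; open, the fingers measure 114 mm over their backs; the gripper's body (76 mm by 85 mm) begins 54 mm behind the grasp point. The pads swing forward as they close: fully open they stand 13 mm farther back than shut.
Start: joints at [-81.383, 7.471, 85.268, -0, 87.261, -4.893], TCP at [140.193, -583.396, 250.292] pointing down, gripper open.
Joint ranges: [-169.43, 169.43], [-51.17, 129.36], [1.28, 143.12], [-76.62, 256.62], [0, 156.53], [-152.29, 152.29]. Speed limits (degrees/s): [136.94, 136.94, 159.86, 180, 180, 180].

## Interface

Orientations are given as [roll, pitch, yaw] about the fixed x, y, z axes, in that order (R = Rz(yaw) Ry(pitch) Rx(roll)).
In Python, from bench import r gives the robot as it stands. The module is installed in compiled form; this text tells all that it offers.
- The arm moves only by the tool servo_tool, never from a script. Its arguments are lists of equal length, an entry for each row: "fingers": the finger opening in m, from 0 to 0.0854; "linear": the shift along the tool's x, y, z in m, a list of three; "rotation": the turn, a rotation vector about the tool's x, y, z in degrees, a list of three. A call has 1 to 10 rows; each row is the pose to reach, as a shift and turn from the pose commanded when the call began, along the tool's axes at that moment; what a row does not reach only later rows make up. A row lasts 1/10 s, in which the tool goes at most 50 mm and 8.59 degrees, less where a joint would pass 70% of its speed; a pose out of reach is approached as far as the arm can. A call with a gripper value outside its range is refused whole. The fingers move at their own pace and stop on an object; "force" is the grip in N (left out, the last holds). Time passes only in rows, so rows that repeat a pose let the fingers close. It gives the time, the measured TCP pose, the force, the opening and the grip force at its end, in the units of the state.
- r.sense(): the state, without advancing time (a new reading comes with each control period).
- r.snapshot(name): name is "side" or "top" or "wrist"; returns a dict with "frame" (420x560x3 uint8, red, green, blue), "fx", "fy", "cx", "cy" (pixels), "camera_from_world" (4x4, takes a point from world to camera coordinates). Camera axes: x right, y up, looking along -z (the intrinsics and any distortion apply to the point x, -y, -z); pixel columns grow to the right and rows downward; lengths in mm; the calibration is good to about 2 mm. A picture is of the moment at which its call begins. There is no depth.
- r.hand_in(): hands the job in; it is judged then, once.
The state is a dict: "time": time; "joint_pos": joint angles; "qd": joint speeds; "joint_efforts": joint torques, N m; "tool_pos": TCP position; "tcp_rot": TCP orientation; "ft_force": force on the tool from outside, world axes, zero at the start; "wrist_torque": the same for the moment, N m; "finger_gap": finger opening in mm; "grip_force": force on a finger pad.
Only numpy, scipy, OpenCV 4.12 (cv2) and the standard library are available. Lean on these libraries where they do the work, as an engineer would, in place of code of your own. Each camera call takes 0.05 s, during which the arm holds its last target. There are 200 camera calls.

## Working session

There is one attempt and no reset: what is moved stays moved. The work goes in short steps, Python scripts to look and compute and a tool call to move; the robot and the scene stay as the last step left them, time stands still between calls to the robot, and variables do not carry over. Pictures are saved under pics/ and viewed, at most 10 in all, crops included, and the job is handed in when it is done.

Besides the shell and the picture viewer there is one more tool, called after ">>>" as name(argument=value, ...) on one line, values as JSON. servo_tool: Moves the arm, as the interface text tells. Its arguments: {"type":"object","properties":{"fingers":{"type":"array","items":{"type":"number"}},"linear":{"type":"array","items":{"type":"array","items":{"type":"number"}}},"rotation":{"type":"array","items":{"type":"array","items":{"type":"number"}}},"force":{"type":"number"}},"required":["fingers","linear","rotation"]}

```bash
mkdir -p pics; cat > h.py <<'E'
import numpy as np, cv2
from bench import r
def shot(name,f=None):
    s=r.snapshot(name); 
    if f: cv2.imwrite('pics/'+f+'.png',cv2.cvtColor(s['frame'],cv2.COLOR_RGB2BGR))
    return s
def onplane(s,u,v,z):
    M=np.array(s['camera_from_world']);R,t=M[:3,:3],M[:3,3]
    d=R.T@np.array([(u-s['cx'])/s['fx'],-(v-s['cy'])/s['fy'],-1.]);o=-R.T@t
    return o+d*(z-o[2])/d[2]
def proj(s,p):
    M=np.array(s['camera_from_world']);c=M[:3,:3]@np.array(p,float)+M[:3,3]
    return np.array([s['cx']+s['fx']*c[0]/-c[2],s['cy']-s['fy']*c[1]/-c[2]])
E
python3 - <<'E'
from h import *
for n in('top','side'):
    s=shot(n,n+'0'); M=np.array(s['camera_from_world']); print({k:s[k] for k in s if k not in('frame','camera_from_world')}, -M[:3,:3].T@M[:3,3])
print(r.sense()['tool_pos'],r.sense()['tcp_rot'])
E
```

```text
{'fx': 496.50363907018937, 'fy': 496.50363907018937, 'cx': 279.68291185644205, 'cy': 215.45195934974893} [ 415.42971062  -12.14387738 1428.75237927]
{'fx': 396.6783103927098, 'fy': 396.6783103927098, 'cx': 278.02410541658986, 'cy': 207.3994351574802} [340.89520074 823.78328684 740.56156411]
[ 140.11741195 -582.92628527  249.34449509] [-1.79903580e+02 -8.42381393e-03  1.35115198e+01]
```

View pics/top0.png

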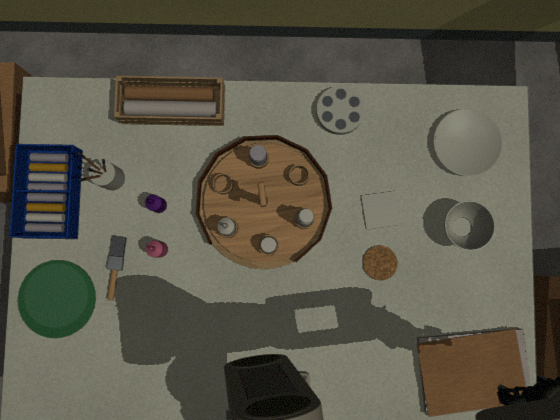

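View pics/side0.png

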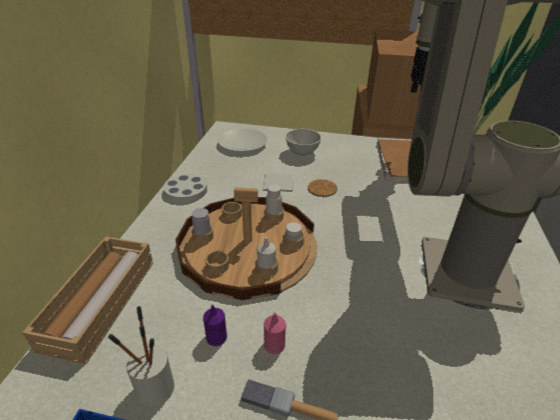

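```bash
python3 - <<'E'
import cv2
a=cv2.imread('pics/top0.png')[130:275,185:340];b=cv2.imread('pics/side0.png')[175:300,170:325]
a=cv2.resize(a,(400,374),interpolation=3);b=cv2.resize(b,(400,374),interpolation=3)
cv2.imwrite('pics/z.png',cv2.hconcat([a,b]))
E
```

```text
(no output)
```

View pics/z.png

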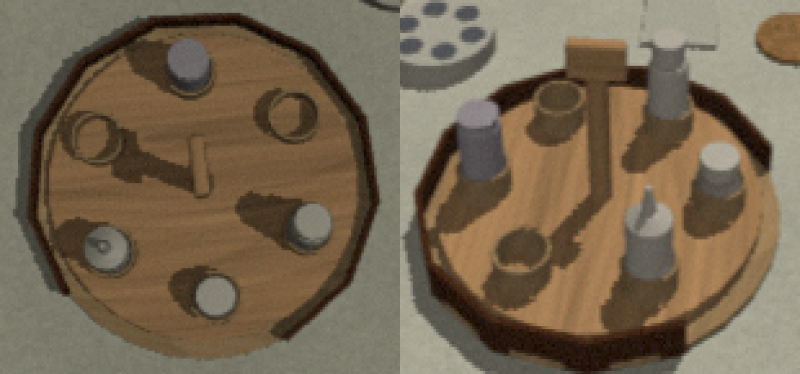

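```bash
python3 - <<'E'
from h import *
s=shot('top')
c=lambda x,y:(185+x*.3875,130+y*.3877)
P=lambda x,y,z:onplane(s,*c(x,y),z)[:2].round(1)
k=P(200,166,190);print('knob',k,'ends',P(196,137,190),P(204,195,190))
print('rail ends',P(66,293,36),P(280,337,36),'rail extremes', P(33,190,36),P(376,195,36),P(190,14,36))
print('tip',P(103,245,130))
for n,x,y,z in(('flat',216,296,50),('cupR',292,116,50),('cupL',94,138,50)):print(n,P(x,y,z))
img=s['frame'];hsv=cv2.cvtColor(img,cv2.COLOR_RGB2HSV)
# bar mask & coaster
for nm,(x0,x1,y0,y1),lo,hi,z in(('coaster',(355,405,240,285),(5,80,60),(25,255,255),6),):
    m=cv2.inRange(hsv,lo,hi);q=np.zeros_like(m);q[y0:y1,x0:x1]=m[y0:y1,x0:x1]
    ct=max(cv2.findContours(q,0,1)[0],key=cv2.contourArea);(u,v),rad=cv2.minEnclosingCircle(ct);mo=cv2.moments(ct)
    print(nm,u,v,rad,onplane(s,u,v,z),onplane(s,mo['m10']/mo['m00'],mo['m01']/mo['m00'],z),rad*1423/496)
# dark rail contour
m=((hsv[...,2]<75)&(hsv[...,1]>90)).astype(np.uint8)
q=np.zeros_like(m);q[132:265,190:335]=m[132:265,190:335]
cts=sorted(cv2.findContours(q,0,1)[0],key=cv2.contourArea)[-2:]
for ct in cts:print(cv2.boundingRect(ct),cv2.contourArea(ct))
E
```

```text
knob [582.4  25.4] ends [610.9  29.8] [554.   20.9]
rail ends [461.6 172.5] [418.  -60.3] rail extremes [573.4 211.9] [ 574.6 -163.2] [772.8  44.5]
tip [507.8 124. ]
flat [460.7   9.6]
cupR [658.  -69.5]
cupL [629.9 145.3]
coaster 379.78167724609375 262.4577331542969 17.548545837402344 [ 417.09516428 -307.95435535    6.        ] [ 417.25258433 -307.57279993    6.        ] 50.345928884321644
(215, 175, 45, 29) 333.0
(195, 135, 137, 127) 1720.5
```

```bash
cat >> h.py <<'E'
from scipy.spatial.transform import Rotation as Ro
def go(pos,yaw):
    st=r.sense();R=Ro.from_euler('xyz',st['tcp_rot'],degrees=True)
    T=Ro.from_euler('xyz',[180,0,yaw],degrees=True)
    print('t',st['time'],'at',st['tool_pos'].round(1) if hasattr(st['tool_pos'],'round') else st['tool_pos'],np.round(st['tcp_rot'],1),'gap',st['finger_gap'])
    print('lin m',np.round(R.inv().apply(np.array(pos)-st['tool_pos'])/1000,4),'rot',np.round((R.inv()*T).as_rotvec(degrees=True),1))
E
python3 -c "
from h import *
go([582,25,260],9)"
```

```text
t 0.15 at [ 140.1 -583.   249.5] [-179.9   -0.    13.5] gap 85.53785093974452
lin m [ 0.5717 -0.488  -0.0098] rot [-0.1 -0.   4.5]
```

>>> servo_tool(fingers=[0.085,0.085,0.085,0.085,0.085,0.085,0.085,0.085,0.085,0.085], linear=[[0.572,-0.488,-0.01],[0.572,-0.488,-0.01],[0.572,-0.488,-0.01],[0.572,-0.488,-0.01],[0.572,-0.488,-0.01],[0.572,-0.488,-0.01],[0.572,-0.488,-0.01],[0.572,-0.488,-0.01],[0.572,-0.488,-0.01],[0.572,-0.488,-0.01]], rotation=[[0,0,4.5],[0,0,4.5],[0,0,4.5],[0,0,4.5],[0,0,4.5],[0,0,4.5],[0,0,4.5],[0,0,4.5],[0,0,4.5],[0,0,4.5]])

```text
time: 1.15
tool_pos: [434.9, -177.1, 257.0]
tcp_rot: [180.0, -0.0, 9.0]
ft_force: [1.0, -1.7, 0.5]
finger_gap: 85.0
grip_force: 0.0
```

```bash
python3 -c "
from h import *
go([582,25,260],9)"
```

```text
t 1.15 at [ 434.9 -177.1  257. ] [180.  -0.   9.] gap 84.9936440522639
lin m [ 0.1769 -0.1766 -0.003 ] rot [ 0. -0.  0.]
```

>>> servo_tool(fingers=[0.085,0.085,0.085,0.085,0.085,0.085,0.085,0.085,0.085], linear=[[0.177,-0.177,-0.003],[0.177,-0.177,-0.003],[0.177,-0.177,-0.003],[0.177,-0.177,-0.003],[0.177,-0.177,-0.003],[0.177,-0.177,-0.003],[0.177,-0.177,-0.003],[0.177,-0.177,-0.003],[0.177,-0.177,-0.003]], rotation=[[0,0,0],[0,0,0],[0,0,0],[0,0,0],[0,0,0],[0,0,0],[0,0,0],[0,0,0],[0,0,0]])

```text
time: 2.05
tool_pos: [580.9, 22.3, 260.1]
tcp_rot: [180.0, -0.0, 8.9]
ft_force: [0.3, 0.2, -0.1]
finger_gap: 85.2
grip_force: 0.0
```

```bash
python3 -c "
from h import *
shot('wrist','w1')
go([582,25,178],9)
print(np.round(r.sense()['joint_pos']))"
```

```text
t 2.1 at [580.9  22.3 260.3] [180.   -0.    8.9] gap 84.69013918026813
lin m [ 0.0015 -0.0026  0.0823] rot [ 0.  -0.  -0.1]
[-3.  4. 88. -0. 88. 78.]
```

View pics/w1.png

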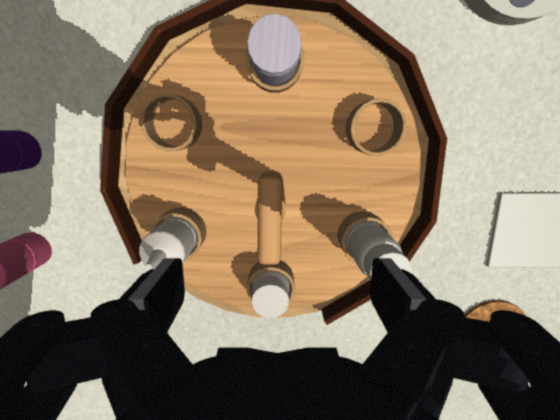

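```bash
python3 - <<'E'
from h import *
s=shot('wrist')
P=lambda u,v,z:onplane(s,u,v,z)[:2].round(1)
L,R=P(172,122,50),P(376,126,50);print('cups',L,R,np.hypot(*(L-R)))
mid=(L+R)/2; d=(R-L)/np.hypot(*(R-L)); n=np.array([-d[1],d[0]]); 
for sg in(1,-1):print('axis?',mid+sg*n*108.25)
print('cup angle',np.degrees(np.arctan2(*(n[::-1]))))
print('bar',P(258,262,190),P(282,262,190),P(260,180,190),P(283,180,190))
print('rail',P(137,262,36),P(327,321,36))
C=np.array([582,25.])
for p in(P(137,262,36),P(327,321,36)):print(np.degrees(np.arctan2(*(p-C)[::-1]))%360,np.hypot(*(p-C)))
E
```

```text
cups [633.7 139.7] [662.5 -68.2] 209.88532583294142
axis? [755.32605266  50.60382548]
axis? [540.87394734  20.89617452]
cup angle 7.886883404779875
bar [557.1  31.2] [559.7  15.3] [612.5  37.8] [614.7  23.6]
rail [464.  174.6] [420.  -67.7]
128.26531895673784 190.53650568854252
209.77914910356986 186.64750199239208
```

>>> servo_tool(fingers=[0.085,0.085,0.085,0.085,0.04,0.0,0.0,0.0,0.0,0.0], linear=[[0.0047,-0.0035,0.03],[0.0047,-0.0035,0.06],[0.0047,-0.0035,0.08],[0.0047,-0.0035,0.082],[0.0047,-0.0035,0.082],[0.0047,-0.0035,0.082],[0.0047,-0.0035,0.082],[0.0047,-0.0035,0.082],[0.0047,-0.0035,0.082],[0.0047,-0.0035,0.082]], rotation=[[0,0,1],[0,0,1],[0,0,1],[0,0,1],[0,0,1],[0,0,1],[0,0,1],[0,0,1],[0,0,1],[0,0,1]], force=40)

```text
time: 3.15
tool_pos: [585.9, 28.3, 179.1]
tcp_rot: [-180.0, -0.1, 8.0]
ft_force: [-1.5, 3.6, 6.0]
finger_gap: 15.4
grip_force: 41.3
```

>>> servo_tool(fingers=[0,0,0,0,0,0,0,0,0,0], linear=[[0,0,0],[0,0,0],[0,0,0],[0,0,0],[0,0,0],[0,0,0],[0,0,0],[0,0,0],[0,0,0],[0,0,0]], rotation=[[0,0,-2],[0,0,-5],[0,0,-8],[0,0,-11],[0,0,-14],[0,0,-17],[0,0,-20],[0,0,-22],[0,0,-23.5],[0,0,-24]])

```text
time: 4.15
tool_pos: [585.8, 28.5, 179.1]
tcp_rot: [-180.0, -0.1, 32.1]
ft_force: [-2.9, 4.0, 5.7]
finger_gap: 15.2
grip_force: 41.4
```

>>> servo_tool(fingers=[0,0,0,0,0,0,0,0,0,0], linear=[[0,0,0],[0,0,0],[0,0,0],[0,0,0],[0,0,0],[0,0,0],[0,0,0],[0,0,0],[0,0,0],[0,0,0]], rotation=[[0,0,-2],[0,0,-5],[0,0,-8],[0,0,-11],[0,0,-14],[0,0,-16],[0,0,-17],[0,0,-17.6],[0,0,-17.6],[0,0,-17.6]])

```text
time: 5.15
tool_pos: [585.6, 28.7, 179.1]
tcp_rot: [-180.0, -0.1, 49.7]
ft_force: [-3.5, 5.5, 7.5]
finger_gap: 15.4
grip_force: 41.5
```

```bash
python3 -c "
from h import *
shot('wrist','w2');t=shot('top')
go([582,25,178],9)
cv2.imwrite('pics/t2.png',cv2.resize(t['frame'][120:290,180:420,::-1],(720,510),interpolation=3))"
```

```text
t 5.25 at [585.6  28.7 179.1] [-1.80e+02 -1.00e-01  4.97e+01] gap 15.521931934265622
lin m [-0.0051 -0.0004  0.0011] rot [-0.  -0.1 40.7]
```

View pics/w2.png

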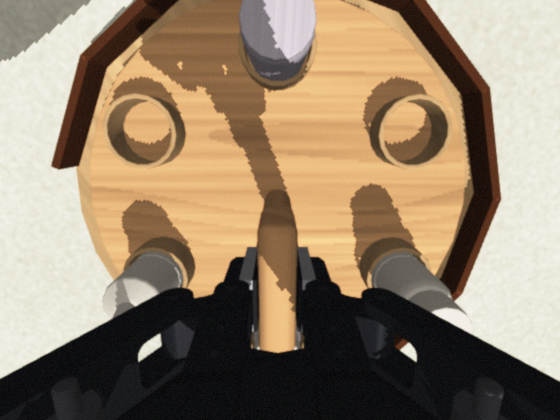

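>>> servo_tool(fingers=[0.03,0.07,0.085,0.085,0.085,0.085,0.085,0.085,0.085,0.085], linear=[[0,0,0],[0,0,0],[0,0,0],[0,0,-0.02],[0,0,-0.05],[0,0,-0.08],[0,0,-0.1],[0,0,-0.1],[0,0,-0.1],[0,0,-0.1]], rotation=[[0,0,0],[0,0,0],[0,0,0],[0,0,0],[0,0,0],[0,0,0],[0,0,8],[0,0,16],[0,0,24],[0,0,24]])

```text
time: 6.25
tool_pos: [585.4, 27.5, 277.9]
tcp_rot: [180.0, 0.0, 25.5]
ft_force: [0.2, -0.6, -0.7]
finger_gap: 84.8
grip_force: 0.0
```

```bash
python3 -c "
from h import *
go([462.6,50,260],-10)
print(r.sense()['joint_pos'])"
```

```text
t 6.25 at [585.4  27.5 277.9] [180.    0.   25.5] gap 84.79230751311074
lin m [-0.1012 -0.0731  0.0179] rot [ 0.  -0.  35.5]
[-2.31862342e+00  4.73722106e+00  8.53258276e+01 -1.05365660e-02
  8.99318767e+01  6.22207243e+01]
```

>>> servo_tool(fingers=[0.085,0.085,0.085,0.085,0.085,0.085,0.085,0.085,0.085], linear=[[-0.144,-0.104,0.0],[-0.144,-0.104,0.0],[-0.144,-0.104,0.0],[-0.144,-0.104,0.0],[-0.144,-0.104,0.0],[-0.144,-0.104,0.0],[-0.144,-0.104,0.0],[-0.144,-0.104,0.0],[-0.144,-0.104,0.0]], rotation=[[0,0,8],[0,0,16],[0,0,24],[0,0,32],[0,0,35.5],[0,0,35.5],[0,0,35.5],[0,0,35.5],[0,0,35.5]])

```text
time: 7.15
tool_pos: [410.9, 59.1, 277.7]
tcp_rot: [180.0, 0.0, -9.8]
ft_force: [-0.2, -0.2, -0.3]
finger_gap: 85.1
grip_force: 0.0
```

```bash
python3 -c "
from h import *
s=shot('wrist','w3');go([462.6,50,260],-10)
for p in ([462.6,50,130],[462.6,50,95],[585.5,27.5,190]):print(proj(s,p))"
```

```text
t 7.2 at [410.8  59.1 277.7] [180.    0.   -9.8] gap 84.88529015479418
lin m [0.0526 0.0001 0.0177] rot [0.  0.  0.2]
[277.0440296 142.6847585]
[277.0520228  140.81152838]
[279.46332326 -79.94099432]
```

View pics/w3.png

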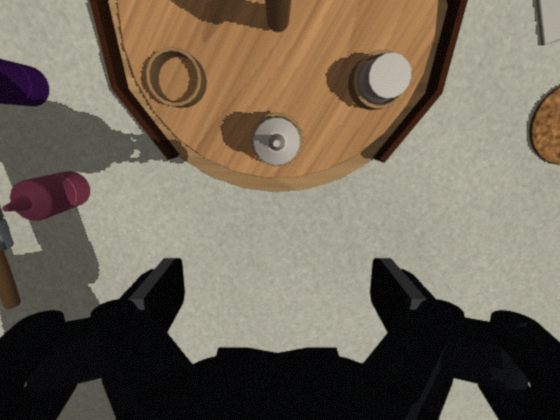

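>>> servo_tool(fingers=[0.085,0.085,0.085,0.085,0.085,0.085,0.085,0.085,0.085,0.085], linear=[[0.03,0,0],[0.0525,0,0],[0.0525,0,0.01],[0.0525,0,0.04],[0.0525,0,0.075],[0.0525,0,0.11],[0.0525,0,0.145],[0.0525,0,0.175],[0.0525,0,0.193],[0.0525,0,0.193]], rotation=[[0,0,0],[0,0,0],[0,0,0],[0,0,0],[0,0,0],[0,0,0],[0,0,0],[0,0,0],[0,0,0],[0,0,0]])

```text
time: 8.2
tool_pos: [458.9, 50.3, 81.2]
tcp_rot: [179.9, 0.4, -9.9]
ft_force: [-0.3, -1.1, 1.2]
finger_gap: 85.0
grip_force: 0.0
```

>>> servo_tool(fingers=[0.06,0.05,0.03,0.03,0.03,0.03,0.03,0.03], linear=[[0,0,0],[0,0,0],[0,0,0],[0,0,0],[0,0,0],[0,0,0],[0,0,0],[0,0,0]], rotation=[[0,0,0],[0,0,0],[0,0,0],[0,0,0],[0,0,0],[0,0,0],[0,0,0],[0,0,0]], force=25)

```text
time: 9.0
tool_pos: [463.6, 50.2, 86.7]
tcp_rot: [-180.0, -0.2, -9.9]
ft_force: [-0.5, -0.0, 6.8]
finger_gap: 44.1
grip_force: 25.6
```

>>> servo_tool(fingers=[0.03,0.03,0.03,0.03,0.03,0.03,0.03,0.03,0.03,0.03], linear=[[0,0,-0.01],[0,0,-0.025],[0,0,-0.045],[0,0,-0.065],[0,0,-0.085],[0,0,-0.105],[0,0,-0.125],[0,0,-0.14],[0,0,-0.15],[0,0,-0.15]], rotation=[[0,0,0],[0,0,0],[0,0,0],[0,0,0],[0,0,0],[0,0,0],[0,0,0],[0,0,0],[0,0,0],[0,0,0]])

```text
time: 10.0
tool_pos: [463.1, 50.2, 236.6]
tcp_rot: [-180.0, -0.2, -9.9]
ft_force: [0.6, 1.1, -0.6]
finger_gap: 44.2
grip_force: 26.0
```

```bash
python3 -c "
from h import *
print(r.sense()['ft_force'],r.sense()['grip_force'])
go([417,-307.7,237],-10)"
```

```text
[ 0.57413434  1.09850459 -0.61234304] 26.015267483890057
t 10.0 at [463.1  50.2 236.6] [-180.    -0.2   -9.9] gap 44.18680321865361
lin m [ 0.0161  0.3605 -0.0005] rot [-0.  -0.2  0.1]
```

>>> servo_tool(fingers=[0.03,0.03,0.03,0.03,0.03,0.03,0.03,0.03,0.03,0.03], linear=[[-0.002,0.02,0],[-0.007,0.06,0],[-0.012,0.105,0],[-0.018,0.15,0],[-0.024,0.195,0],[-0.03,0.24,0],[-0.036,0.285,0],[-0.04,0.325,0],[-0.044,0.35,0],[-0.044,0.36,0]], rotation=[[0,0,0],[0,0,0],[0,0,0],[0,0,0],[0,0,0],[0,0,0],[0,0,0],[0,0,0],[0,0,0],[0,0,0]])

```text
time: 11.0
tool_pos: [355.6, -298.5, 233.6]
tcp_rot: [-180.0, 0.1, -10.1]
ft_force: [1.2, 0.8, -1.0]
finger_gap: 44.1
grip_force: 26.1
```

```bash
python3 -c "
from h import *
s=shot('wrist','w4');go([417,-307.7,237],-10)
hsv=cv2.cvtColor(s['frame'],cv2.COLOR_RGB2HSV);m=cv2.inRange(hsv,(5,100,60),(25,255,255));m=cv2.morphologyEx(m,cv2.MORPH_CLOSE,np.ones((7,7)))
for ct in cv2.findContours(m,0,1)[0]:
    if cv2.contourArea(ct)>1500:
        (u,v),R=cv2.minEnclosingCircle(ct);p=onplane(s,u,v,6);print(cv2.contourArea(ct),u,v,R,p,np.hypot(*(onplane(s,u+R,v,6)-p)[:2]))
print(proj(s,[417,-307.7,6]))"
```

```text
t 11.05 at [ 355.9 -298.7  233.8] [-1.8e+02  1.0e-01 -1.0e+01] gap 44.59124798521502
lin m [ 0.0617 -0.0018 -0.0033] rot [-0.   0.1 -0. ]
7915.5 506.3244323730469 313.0 81.35558319091797 [ 143.10593801 -557.93270081    6.        ] 103.57975026985278
6577.5 275.7259826660156 127.40389251708984 46.89372634887695 [ 419.32725834 -308.27050165    6.        ] 50.85342032165053
12620.5 44.0 100.0 109.2520980834961 [489.75698552 -70.79079334   6.        ] 116.10574160517733
[275.58313919 129.68123435]
```

View pics/w4.png

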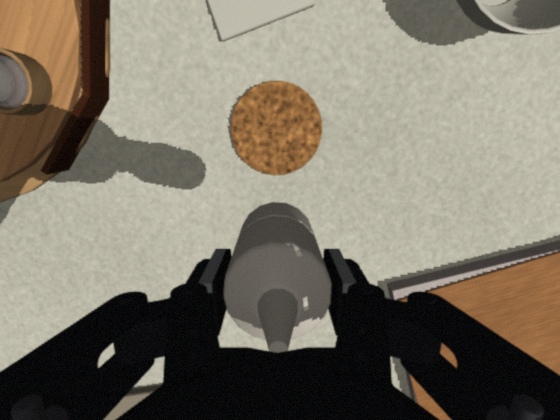

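>>> servo_tool(fingers=[0.03,0.03,0.03,0.03,0.03,0.03,0.03,0.03,0.03,0.03], linear=[[0.015,-0.0015,0],[0.04,-0.0015,0],[0.058,-0.0015,0],[0.063,-0.0015,0.015],[0.063,-0.0015,0.04],[0.063,-0.0015,0.07],[0.063,-0.0015,0.1],[0.063,-0.0015,0.125],[0.063,-0.0015,0.145],[0.063,-0.0015,0.148]], rotation=[[0,0,0],[0,0,0],[0,0,0],[0,0,0],[0,0,0],[0,0,0],[0,0,0],[0,0,0],[0,0,0],[0,0,0]])

```text
time: 12.05
tool_pos: [416.9, -303.1, 82.5]
tcp_rot: [-179.8, 0.4, -9.8]
ft_force: [0.1, -0.2, -1.9]
finger_gap: 44.2
grip_force: 26.0
```

>>> servo_tool(fingers=[0.03,0.03], linear=[[0,0,0],[0,0,0]], rotation=[[0,0,0],[0,0,0]])

```text
time: 12.25
tool_pos: [419.9, -306.3, 87.8]
tcp_rot: [180.0, -0.1, -9.9]
ft_force: [0.0, -0.6, -0.6]
finger_gap: 44.5
grip_force: 26.0
```

```bash
python3 -c "
from h import *
go([418.5,-308,68],-10)
s=shot('side')
u,v=proj(s,[418.5,-308,40]);u,v=int(u),int(v);print(u,v)
c=s['frame'][v-40:v+40,u-50:u+50,::-1];cv2.imwrite('pics/s5.png',cv2.resize(c,(750,600),interpolation=3))"
```

```text
t 12.25 at [ 419.9 -306.3   87.8] [ 1.8e+02 -1.0e-01 -9.9e+00] gap 44.469025805545236
lin m [-0.0011  0.0019  0.0198] rot [ 0.  -0.1  0.1]
323 177
```

View pics/s5.png

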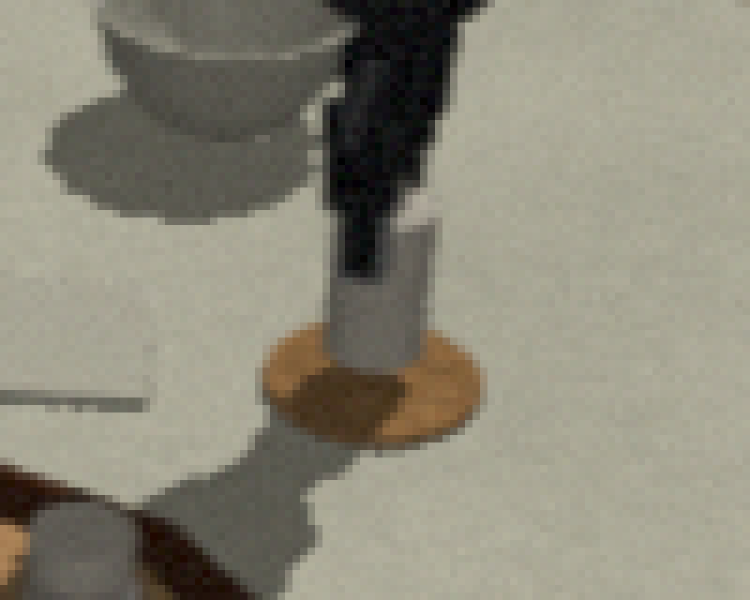

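The picture shows the bottle upright over the coaster and still about 20 mm above it. Next I lower it slowly to contact.

>>> servo_tool(fingers=[0.03,0.03,0.03,0.03,0.03,0.03], linear=[[-0.001,0.002,0.004],[-0.001,0.002,0.009],[-0.001,0.002,0.014],[-0.001,0.002,0.016],[-0.001,0.002,0.018],[-0.001,0.002,0.018]], rotation=[[0,0,0],[0,0,0],[0,0,0],[0,0,0],[0,0,0],[0,0,0]])

```text
time: 12.9
tool_pos: [418.5, -308.0, 70.8]
tcp_rot: [-180.0, -0.0, -9.9]
ft_force: [-7.7, 7.8, 19.6]
finger_gap: 44.4
grip_force: 28.0
```

>>> servo_tool(fingers=[0.03,0.03,0.03], linear=[[0,0,-0.0005],[0,0,-0.001],[0,0,-0.001]], rotation=[[0,0,0],[0,0,0],[0,0,0]])

```text
time: 13.2
tool_pos: [418.2, -307.9, 70.8]
tcp_rot: [-180.0, 0.0, -9.9]
ft_force: [-2.9, 4.3, 10.5]
finger_gap: 44.7
grip_force: 27.1
```

>>> servo_tool(fingers=[0.03,0.046,0.05,0.06,0.075,0.085,0.085,0.085], linear=[[0,0,-0.0005],[0,0,-0.001],[0,0,-0.001],[0,0,-0.001],[0,0,-0.001],[0,0,-0.001],[0,0,-0.001],[0,0,-0.001]], rotation=[[0,0,0],[0,0,0],[0,0,0],[0,0,0],[0,0,0],[0,0,0],[0,0,0],[0,0,0]])

```text
time: 14.0
tool_pos: [418.1, -308.0, 70.9]
tcp_rot: [-180.0, 0.0, -9.9]
ft_force: [-0.4, -0.9, -0.2]
finger_gap: 85.2
grip_force: 0.0
```

>>> servo_tool(fingers=[0.085,0.085,0.085,0.085,0.085,0.085,0.085,0.085,0.085,0.085], linear=[[0,0,-0.01],[0,0,-0.03],[0,0,-0.06],[0,0,-0.09],[0,0,-0.12],[0,0,-0.15],[0,0,-0.17],[-0.03,0,-0.18],[-0.06,0,-0.18],[-0.06,0,-0.18]], rotation=[[0,0,0],[0,0,0],[0,0,0],[0,0,0],[0,0,0],[0,0,0],[0,0,0],[0,0,0],[0,0,0],[0,0,0]])

```text
time: 15.0
tool_pos: [357.1, -297.5, 252.2]
tcp_rot: [179.9, -0.0, -9.9]
ft_force: [0.2, -0.2, -0.5]
finger_gap: 85.2
grip_force: 0.0
```

```bash
python3 -c "
from h import *
s=shot('wrist','w6');print(r.sense()['tool_pos'],r.sense()['time'])
for p in ([418.5,-308,111],[418.5,-308,6]):print(proj(s,p))"
```

```text
[ 358.26042594 -297.78496592  252.05585525] 15.05
[276.40313986 131.04736535]
[276.52191339 129.73567352]
```

View pics/w6.png

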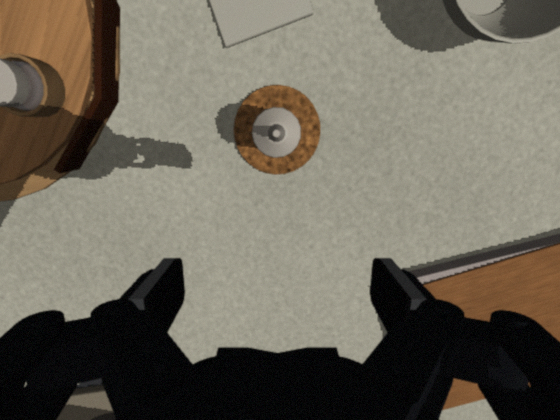

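The bottle stands upright in the middle of the coaster: its tip is at (277,132) and the coaster's centre at (277,129).

```bash
python3 -c "
from bench import r
print(r.hand_in())"
```

```text
the job is handed in; nothing more can be done
None
```

The job is handed in at about 15 s: I turned the caddy so the nozzle bottle stopped mid-gap, then stood the bottle upright in the middle of the cork coaster, with the arm clear; the hand-in reported no verdict.

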